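Hang a brass bush on its carrying rod

TASK

Take the carrying rod by its red handle, thread its shaft gently through the brass bush lying in the channel until the bush sits near the rod's collar, feeling your way because the shaft is crooked in its handle and the bore must not be forced. Lift the bush out on the rod, without touching it with the gripper, and lay the rod level across the two ledges of the green rack, gently, so that it stays there with the bush hanging free between them. Leave the valve, the plug and the carton where they are.

Things in the scene. Friction and masses are not known exactly. Their poses are not given: they have to be found in the camera images.
- rod: Carrying rod, 0.21 kg, lying level on its stand. Origin on its centreline where handle and shaft meet; x runs along the red handle (x 0 to +90 mm, flat sides, 20 mm wide in y, z -13 to +13 mm), z up; a flat foot 56 mm wide at its end (x +72 to +90, z -13 to -3) keeps it from rolling. The shaft (see rod_neck) points towards -x. The reported pose is the handle's alone.
- rod_grip (a point): On the handle's centreline, 40 mm from the rod's origin, axes as the rod's: the place to grip, from above across the 20 mm width; nothing lies beneath it on stand or rack.
- rod_neck (a point): The rod's origin, axes the handle's. Towards -x: collar 28 mm across, x 0 to -6; shaft 17 mm across up to 100 mm from here; tapered nose to 114 mm, 6 mm across at its end. The shaft is bent here, sideways only (in the handle's xy plane), rigidly, by up to 0.22 rad either way, different each time. The bend is NOT in any reported pose: see it or feel it.
- stand: Fixed rod stand: dark foot plate, two blue posts 50 mm wide. Origin on the bench; the rod's origin starts 58 mm above it, within 4 mm, the handle along the stand's x within 0.05 rad. Posts carry the handle at x +70 to +88 mm (top 45 mm high) and the shaft at x -46 to -64 mm (top 49.5 mm high).
- bush: Brass tube lying on its side: 50 mm long, 40 mm outside, 20 mm bore right through, 0.3 to 0.5 kg. Origin at its centre, 60 mm above the bench; x is the bore's axis, level; the rod enters at the +x end. Loose in the saddle's channel: it can slide a few mm towards -x until it meets the stop posts, and can be lifted straight out.
- saddle: Fixed saddle, origin on the bench: wooden block with a green open-topped channel along x, x -7 to -53 mm, floor 40 mm above the bench, 41.5 mm wide between walls 8 mm thick and 20 mm high; the bush lies centred at x about -30 mm. At the -x end two green stop posts, 74 mm high, faces at x -64.5 mm, with a 26 mm gap for the shaft. The +x end is open.
- rack: Fixed green rack, origin on the bench. The rod lies along its x, handle towards +x, on two level ledges: handle ledge x +70 to +88 mm, top 75 mm high; shaft ledge x -84 to -98 mm, top 79.5 mm high. Between its lips, which rise 12 mm, the handle ledge is 96 mm wide and the shaft ledge 66 mm.
- rack_seat (a point): Where the rod's origin comes to lie on the rack: 88 mm straight above the rack's origin; axes as the rack's.
- valve: Bystander: loose brass ball valve with a blue lever, about 60 x 40 x 52 mm. Origin under its centre on the bench.
- plug: Bystander: loose brass plug, 36 mm across, 34 mm tall, standing. Origin at the centre of its underside.
- carton: Bystander: loose ochre carton 100 x 75 x 55 mm. Origin at the centre of its underside.
Not all that is in view belongs to the job. Leave any turquoise look-alike of the bush alone.

How it is judged:
On the way, in this order (a step that is already met when the one before it is completed fails the run):
1. the shaft is threaded through the bush, its middle within 57 mm of the rod's origin, while the bush still lies in the saddle (x of bush in the frame of rod between -0.057 and -0.02 m and y of bush in the frame of rod between -0.02 and 0.02 m and z of bush in the frame of rod between -0.012 and 0.012 m and height (world z) of bush below 0.068 m and horizontal distance between bush and saddle below 0.05 m), for 0.1 s.
2. the bush is lifted clear of the saddle on the rod (x of bush in the frame of rod between -0.057 and -0.02 m and y of bush in the frame of rod between -0.02 and 0.02 m and z of bush in the frame of rod between -0.012 and 0.012 m and height (world z) of bush above 0.085 m and contact force between bush and saddle below 0.1 N), for 0.2 s.
At the end, for the whole second after the job is handed in: The rod lies level on both ledges, its origin within 18 mm (level) and 5 mm (height) of the seat point, along the rack within 0.3 rad; the bush hangs on the shaft, centre 20 to 60 mm from the rod's origin, clear of rack and bench; both released and at rest (horizontal distance between rod and rack_seat below 0.018 m and z of rod in the frame of rack_seat between -0.005 and 0.005 m and angle between the x axis of rod and the x axis of rack, either way round below 0.3 rad and angle between rod's own z axis and vertical below 0.06 rad and x of bush in the frame of rod between -0.06 and -0.02 m and y of bush in the frame of rod between -0.02 and 0.02 m and height (world z) of bush above 0.078 m and contact force between bush and rack below 0.1 N and linear speed of each of rod, bush below 0.02 m/s); the robot touches nothing.
It fails at once if the rod presses on the bush with more than 12 N (contact force between rod and bush above 12 N).
It fails at once if the gripper touches the bush (contact force between any of the fingers, the arm and bush above 0.5 N).
It fails at once if the rod is pressed or dropped on the rack with more than 25 N (contact force between rod and rack above 25 N).
It fails at once if a bystander (valve, plug or carton) is moved by more than 15 mm (distance of any of valve, plug, carton from where it was at the start of the episode above 0.015 m).
It also fails if it takes over 72 s, if anything falls off the work surface, if the arm or the gripper's body presses on something with over 40 N, if the wrist force passes 120 N, or if a joint passes its speed limit or range.

ROBOT

A 7-joint arm with a two-finger parallel gripper is mounted at the origin on the work surface. World frame = base frame: x ahead of the robot, y to its left, z up, the work surface at z = 0. Lengths are in m, angles in rad, forces in N, time in s.
With the tool pointing down it reaches from about 0.375 to 0.925 m from the base axis. Payload 3.1 kg.
Tool frame: the origin (TCP) lies midway between the tips of the shut fingers; the grasp point (between the pads) lies 19 mm behind it; z points along the fingers, x is the direction in which the jaws open and shut, and the axes are right-handed (so a half turn about z gives the same grasp; the last joint's range is limited). The gripper opens to 85 mm and grips with 20 to 120 N. Pads are 22 mm wide; open, the fingers measure 114 mm over their backs; the gripper's body (76 mm by 85 mm) begins 54 mm behind the grasp point. The pads swing forward as they close: fully open they stand 13 mm farther back than shut.
Start: joints at [1.241, 0.383, 0.044, 1.598, -0.018, 1.161, -0.05], TCP at [0.149, -0.633, 0.198] pointing down, gripper open.
Joint ranges: [-2.61, 2.61], [-0.41, 2.15], [-1.48, 1.57], [0, 2.5], [-1.57, 4.71], [0.05, 1.97], [-2.85, 2.85]. Speed limits (rad/s): [2.79, 2.79, 3.14, 3.14, 3.14, 3.14, 3.14].

INTERFACE

Orientations are given as a rotation vector (axis times angle).
In Python, from cell import env gives the robot as it stands. The module is installed in compiled form; this text tells all that it offers.
- The arm moves only by the shell command python3 -m handwheel 'ROWS' [OPENING]. ROWS is JSON, a list of rows, each a list of 4 numbers: the shift along the tool's x, y, z in cm, then the turn about the tool's z in rad. In form: [[x, y, z, roll], ...]. A call has 1 to 5 rows; each row is the pose to reach, as a shift and turn from the pose commanded when the call began, along the tool's axes at that moment; what a row does not reach only later rows make up. A row lasts 1/10 s, in which the tool goes at most 50 mm and 8.59 degrees, less where a joint would pass 70% of its speed; a pose out of reach is approached as far as the arm can. A call with a gripper value outside its range is refused whole. OPENING is the finger opening in cm, from 0 to 8.54, set as the call begins (- or left out, the last holds). The fingers move at their own pace and stop on an object; the grip force is fixed at half the most. Time passes only in rows, so rows that repeat a pose let the fingers close. It gives the time, the measured TCP pose, the force and the opening at its end, in the units of the state.
- env.get_obs(): the state, without advancing time (a new reading comes with each control period).
- env.capture(name): name is "scene" or "side" or "wrist"; returns a dict with "color" (384x512x3 uint8, blue, green, red), "K" (3x3 intrinsics, pixels), "extrinsics" (4x4, takes a point from camera to world coordinates). Camera axes: x right, y down, z forward; pixel columns grow to the right and rows downward; lengths in m; the calibration is good to about 2 mm. A picture is of the moment at which its call begins. There is no depth.
- env.sign_off(): hands the job in, once; it reports no verdict.
Trained networks look in a picture, given as the dict that the camera call returned (one of the last four; its "shot" number tells which), for a name from the list of things; names that differ only in an ending like _2 or _b are one class to them, and where a whole thing is asked for, a point or a joint stands for the part that bears it (a point fixed in the world has none). Each returns a list of dicts, best first, with "confidence" (0 to 1); they miss things now and then, are a little off and sometimes report something else, mostly with a low value. They report only what shows in the picture. A call takes as long as a camera call. They do not tell look-alikes from the thing itself.
- env.search_frame(target, picture): "xyz" ([x, y, z] in m, in the coordinates of the camera as it stood for that picture, good to about 4 mm: the middle of the surface that is visible of it).
- env.trace(target, picture): "mask" (384x512 bool, what is visible of it).
The state is a dict: "time": time; "joints": joint angles; "dq": joint speeds; "joint_torque": joint torques, N m; "tcp_pos": TCP position; "tcp_rot": TCP orientation; "force": force on the tool from outside, world axes, zero at the start; "moment": the same for the moment, N m; "gripper_width": finger opening in m.
Only numpy, scipy, OpenCV 4.12 (cv2) and the standard library are available. Lean on these libraries where they do the work, as an engineer would, in place of code of your own. Each camera call takes 0.05 s, during which the arm holds its last target. There are 200 camera calls.

## Working session

There is one attempt and no reset: what is moved stays moved. The work goes in short steps, Python scripts to look and compute and a shell command to move; the robot and the scene stay as the last step left them, time stands still between calls to the robot, and variables do not carry over. Pictures are saved under pics/ and viewed, about 8 in all and at most 12, crops included, and the job is handed in when it is done.

```bash
mkdir -p pics; ls; cat > h.py <<'E'
import numpy as np,cv2
from cell import env
from scipy.spatial.transform import Rotation as R
def find(p,n):
    out=[]
    for d in env.search_frame(n,p)[:3]:
        w=p["extrinsics"]@np.r_[d["xyz"],1]; out.append((round(d["confidence"],2),w[:3].round(4).tolist()))
    return out
def proj(p,X):
    X=np.atleast_2d(X); c=(np.linalg.inv(p["extrinsics"])@np.c_[X,np.ones(len(X))].T)[:3]
    u=p["K"]@c; return (u[:2]/u[2]).T
def onplane(p,uv,z):
    uv=np.atleast_2d(uv).astype(float); d=np.linalg.inv(p["K"])@np.c_[uv,np.ones(len(uv))].T
    E=p["extrinsics"]; d=(E[:3,:3]@d).T; o=E[:3,3]; return o+d*((z-o[2])/d[:,2])[:,None]
E
python3 - <<'E'
from h import *
o=env.get_obs(); print({k:np.round(v,3).tolist() for k,v in o.items()})
print(R.from_rotvec(o["tcp_rot"]).as_matrix().round(3))
for c in["scene","side"]:
    p=env.capture(c); cv2.imwrite(f"pics/{c}0.png",p["color"])
    print(c,p["extrinsics"].round(3).tolist())
    for n in["rod","stand","bush","saddle","rack","valve","plug","carton"]: print(n,find(p,n))
a=[cv2.imread(f"pics/{c}0.png") for c in("scene","side")]
cv2.imwrite("pics/a.png",cv2.resize(np.vstack(a),None,fx=.78,fy=.78))
E
```

```text
pics
{'time': 0.0, 'joints': [1.241, 0.384, 0.044, 1.6, -0.018, 1.161, -0.05], 'dq': [0.001, 0.001, 0.001, 0.0, 0.001, 0.0, 0.0], 'joint_torque': [-0.0, -43.346, 1.025, -24.951, 0.011, 0.011, -0.0], 'tcp_pos': [0.149, -0.632, 0.196], 'tcp_rot': [-2.462, 1.949, 0.003], 'force': [-0.141, 0.576, -0.471], 'moment': [0.054, -0.028, -0.009], 'gripper_width': 0.086}
[[ 0.23  -0.973 -0.001]
 [-0.973 -0.23   0.003]
 [-0.003  0.    -1.   ]]
scene [[0.81, 0.467, -0.356, 0.89], [0.587, -0.631, 0.507, -0.37], [0.012, -0.619, -0.785, 0.839], [0.0, 0.0, 0.0, 1.0]]
rod [(0.67, [0.5278, -0.0093, 0.0647])]
stand [(0.57, [0.5012, -0.0146, 0.0053])]
bush [(0.93, [0.5521, 0.1002, 0.0336]), (0.66, [0.4287, 0.115, 0.0338]), (0.56, [0.4874, 0.3501, 0.0324])]
saddle [(0.76, [0.4714, 0.2154, 0.0242])]
rack [(0.78, [0.5057, -0.2649, 0.008])]
valve [(0.71, [0.7998, 0.0848, 0.0276])]
plug [(0.7, [0.7643, -0.1261, 0.0127])]
carton [(0.73, [0.6389, 0.4243, 0.054])]
side [[0.995, -0.068, 0.08, 0.471], [-0.104, -0.629, 0.77, -1.022], [-0.002, -0.774, -0.633, 0.989], [0.0, 0.0, 0.0, 1.0]]
rod [(0.79, [0.5104, -0.0135, 0.0611])]
stand [(0.71, [0.4983, -0.0148, 0.0094])]
bush [(0.77, [0.3246, 0.2607, 0.0295]), (0.68, [0.5495, 0.1013, 0.0304]), (0.67, [0.4661, 0.2317, 0.0717])]
saddle [(0.59, [0.4527, 0.2162, 0.0274])]
rack [(0.63, [0.5152, -0.2742, 0.0086]), (0.62, [0.7888, 0.0858, 0.0276])]
valve [(0.69, [0.7921, 0.0864, 0.0273])]
plug [(0.48, [0.7589, -0.1223, 0.0139])]
carton [(0.92, [0.6194, 0.4215, 0.0476]), (0.52, [0.5112, -0.0159, 0.0599])]
```

View pics/a.png

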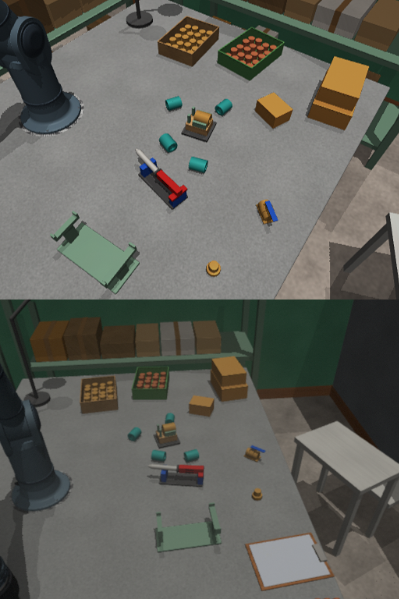

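The arm is at left. The red-handled rod lies on its stand near (0.51, -0.01), with the handle towards +x. The bush is on the saddle near (0.46, 0.23), and the green rack is near (0.51, -0.27). Four turquoise decoys lie around the saddle. I'll move above the rod and look with the wrist camera.

```bash
python3 -m handwheel '[[-17.5,-16.2,-9,0],[-17.5,-16.2,-9,0],[-17.5,-16.2,-9,0],[-17.5,-16.2,-9,0],[-17.5,-16.2,-9,0]]'; python3 -m handwheel '[[-17.5,-16.2,0,0],[-17.5,-16.2,0,0],[-17.5,-16.2,0,0],[-17.5,-16.2,0,0],[-17.5,-16.2,0,0]]'; python3 -m handwheel '[[-17.5,-16.2,0,0.2],[-17.5,-16.2,0,0.2],[-17.5,-16.2,0,0.2],[-17.5,-16.2,0,0.2],[-17.5,-16.2,0,0.2]]'
python3 - <<'E'
from h import *
p=env.capture("wrist"); o=env.get_obs(); print(o["time"],o["tcp_pos"],o["tcp_rot"]); E=p["extrinsics"]
print(E.round(3).tolist(),p["K"].round(1).tolist())
M=R.from_rotvec(o["tcp_rot"]).as_matrix(); print("cam in tool",(M.T@(E[:3,3]-o["tcp_pos"])).round(3),(M.T@E[:3,:3]).round(2).tolist())
for n in["rod","stand","bush","saddle","rack"]: print(n,find(p,n))
cv2.imwrite("pics/w1.png",cv2.resize(p["color"],(768,576)))
E
```

```text
time: 1.4
tcp_pos: [0.2653, -0.4273, 0.2868]
tcp_rot: [2.463, -1.95, 0.001]
force: [0.1, -0.4, 0.2]
gripper_width: 0.0848
time: 1.9
tcp_pos: [0.3834, -0.2183, 0.2865]
tcp_rot: [-2.466, 1.946, -0.002]
force: [1.4, 0.1, -0.2]
gripper_width: 0.0851
time: 2.4
tcp_pos: [0.5003, -0.0117, 0.2865]
tcp_rot: [-2.257, 2.185, -0.002]
force: [0.5, -0.4, -0.7]
gripper_width: 0.0852
2.45 [ 0.50335195 -0.00176883  0.28697813] [-2.26331063e+00  2.16562655e+00  1.43819611e-03]
[[0.033, -0.946, -0.324, 0.585], [-0.999, -0.03, -0.012, -0.009], [0.001, 0.324, -0.946, 0.464], [0.0, 0.0, 0.0, 1.0]] [[298.4, 0.0, 254.1], [0.0, 298.4, 191.8], [0.0, 0.0, 1.0]]
cam in tool [ 0.01  -0.082 -0.176] [[1.0, -0.01, 0.0], [0.01, 0.94, 0.33], [-0.01, -0.33, 0.94]]
rod [(0.98, [0.526, -0.0068, 0.0668]), (0.67, [0.5191, -0.2591, 0.0101])]
stand [(0.92, [0.5025, 0.0032, 0.0084])]
bush [(0.98, [0.5552, 0.1054, 0.035]), (0.87, [0.3365, 0.2667, 0.0338]), (0.83, [0.4329, 0.121, 0.0338])]
saddle [(0.74, [0.4677, 0.2159, 0.0317]), (0.24, [0.5187, -0.2568, 0.009])]
rack [(0.75, [0.5194, -0.2571, 0.0111])]
```

View pics/w1.png

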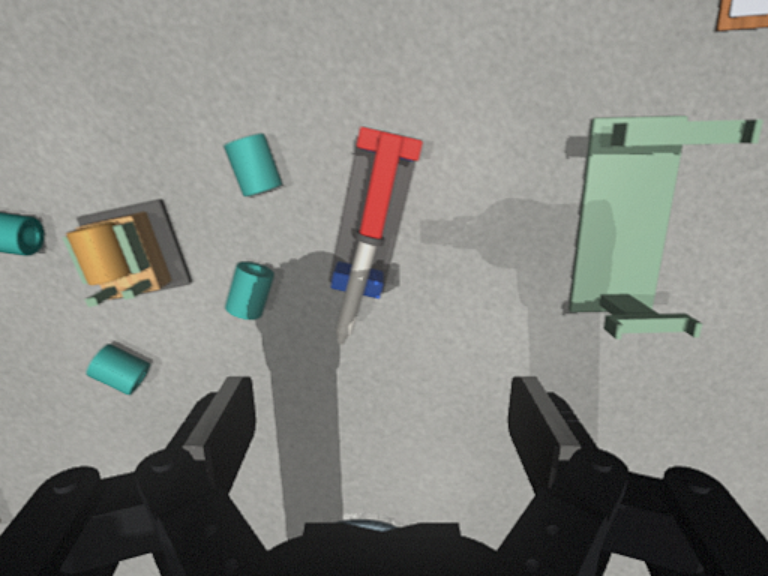

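The wrist view shows everything:
- Rod: handle at (380,190), shaft bent, tip at (343,340).
- Saddle: bush at (97,255), with its stop posts at the bottom (100,296) and (137,289).
- Rack: at right, handle ledge on top (685,132) and shaft ledge below (652,325).

I'll save this capture for measuring, then take a closer look at the saddle.

```bash
cat >> h.py <<'E'
def save(n,cam="wrist"):
    p=env.capture(cam); np.savez("pics/"+n,color=p["color"],K=p["K"],extrinsics=p["extrinsics"]); return p
def load(n): return dict(np.load("pics/"+n+".npz"))
E
python3 -c "
from h import *
save('rod1')"
python3 -m handwheel '[[-22.4,-3.9,7,0],[-22.4,-3.9,7,0],[-22.4,-3.9,7,0],[-22.4,-3.9,7,0],[-22.4,-3.9,7,0]]';python3 -m handwheel '[[0,0,0,0],[0,0,0,0]]'
python3 - <<'E'
from h import *
p=save("sad1"); cv2.imwrite("pics/w2.png",cv2.resize(p["color"],(768,576)))
p=load("rod1"); hsv=cv2.cvtColor(p["color"],cv2.COLOR_BGR2HSV)
red=((hsv[...,0]<6)|(hsv[...,0]>174))&(hsv[...,1]>150)&(hsv[...,2]>60)
c=[];ax=[]
for v in range(110,157,3):
    u=np.where(red[v,200:320])[0]+200
    if len(u): c.append((u.min(),u.max(),v))
c=np.array(c); print(c.tolist())
g=hsv[...,1]<45
for v in range(160,228,6):
    print(v,hsv[v,222:252:2,1].tolist(),hsv[v,222:252:2,2].tolist())
E
```

```text
time: 3.25
tcp_pos: [0.5313, 0.2119, 0.2151]
tcp_rot: [2.255, -2.187, -0.0]
force: [0.4, 0.2, 0.4]
gripper_width: 0.0853
time: 3.45
tcp_pos: [0.5312, 0.2101, 0.2153]
tcp_rot: [2.255, -2.185, -0.0]
force: [0.3, -1.2, 0.5]
gripper_width: 0.0852
[[247, 261, 110], [246, 261, 113], [245, 260, 116], [245, 259, 119], [244, 259, 122], [244, 258, 125], [243, 257, 128], [242, 257, 131], [242, 256, 134], [241, 255, 137], [241, 255, 140], [240, 254, 143], [240, 253, 146], [239, 253, 149], [238, 252, 152], [239, 251, 155]]
160 [5, 10, 7, 14, 12, 12, 10, 7, 13, 17, 11, 10, 10, 5, 6] [150, 107, 109, 110, 108, 110, 78, 69, 119, 108, 97, 102, 101, 97, 91]
166 [11, 10, 12, 12, 12, 4, 8, 16, 21, 7, 3, 18, 20, 12, 13] [92, 106, 108, 108, 108, 69, 65, 146, 199, 224, 224, 216, 181, 108, 100]
172 [14, 17, 17, 17, 10, 18, 16, 16, 10, 3, 16, 18, 13, 11, 8] [75, 77, 73, 75, 99, 72, 115, 189, 224, 223, 220, 189, 120, 95, 90]
178 [124, 121, 107, 117, 117, 29, 18, 16, 3, 11, 17, 8, 83, 4, 27] [76, 74, 76, 76, 76, 80, 186, 222, 226, 222, 195, 97, 68, 60, 66]
184 [158, 158, 162, 157, 134, 28, 16, 16, 16, 12, 25, 1
[... 344 characters left out ...]
139, 116, 108, 120, 128, 141, 134, 131]
202 [12, 7, 13, 15, 15, 14, 16, 21, 6, 5, 5, 9, 8, 6, 6] [108, 111, 101, 132, 152, 151, 140, 120, 119, 152, 151, 149, 151, 168, 166]
208 [7, 10, 14, 14, 15, 16, 17, 7, 5, 7, 8, 10, 9, 6, 7] [110, 106, 126, 146, 151, 142, 121, 117, 146, 152, 151, 159, 172, 168, 173]
214 [12, 17, 16, 15, 14, 15, 9, 6, 5, 8, 9, 8, 10, 9, 9] [107, 123, 144, 153, 145, 123, 113, 174, 165, 166, 168, 161, 175, 169, 166]
220 [15, 13, 12, 17, 12, 12, 7, 9, 7, 9, 9, 6, 8, 6, 8] [105, 142, 151, 147, 126, 109, 171, 165, 174, 168, 165, 170, 166, 173, 170]
226 [8, 14, 18, 12, 6, 6, 8, 8, 6, 6, 9, 5, 8, 8, 10] [102, 142, 142, 127, 177, 161, 165, 163, 159, 162, 168, 170, 169, 170, 176]
```

View pics/w2.png

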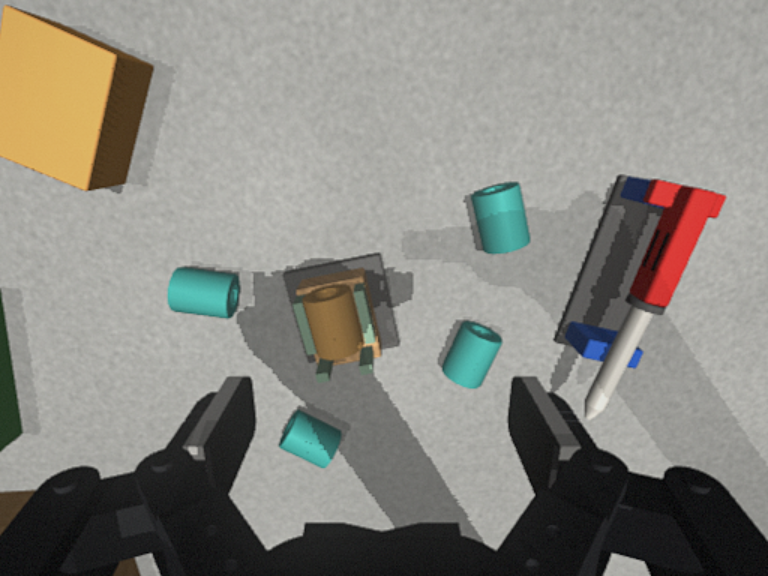

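The bush lies at about (335,322), its entry (+x) end at (325,290), with the stop posts below at (324,365) and (366,355). I'll fit the poses numerically.

```bash
cat > fit.py <<'E'
from h import *
from scipy.optimize import minimize
def hull(p,X,shape=(384,512),s=4):
    h=cv2.convexHull((proj(p,X)*s).astype(np.float32)).round().astype(np.int32)
    m=np.zeros((shape[0]*s,shape[1]*s),np.uint8); cv2.fillConvexPoly(m,h,1)
    return cv2.resize(m.astype(np.float32),shape[::-1],interpolation=cv2.INTER_AREA)
def cyl(x,y,z,yaw,L=.05,r=.02):
    a=np.linspace(0,2*np.pi,40); P=np.array([(s*L/2,r*np.cos(t),r*np.sin(t)) for s in(-1,1) for t in a])
    c,s=np.cos(yaw),np.sin(yaw); return P@np.array([[c,s,0],[-s,c,0],[0,0,1]])+[x,y,z]
def fitcyl(p,mask,x0,z=.06):
    mask=mask.astype(np.float32)
    def f(q):
        m=hull(p,cyl(q[0],q[1],z,q[2])); return -np.minimum(m,mask).sum()/np.maximum(m,mask).sum()
    S=np.array([x0]+[np.add(x0,d) for d in((.01,0,0),(0,.01,0),(0,0,.15))])
    return minimize(f,x0,method="Nelder-Mead",options=dict(initial_simplex=S,xatol=1e-4,fatol=1e-5))
E
python3 - <<'E'
from fit import *
p=env.capture("wrist")
for d in env.trace("bush",p):
    ys,xs=np.where(d["mask"]); print("bush",round(d["confidence"],2),xs.mean().round(),ys.mean().round(),len(xs))
    if abs(xs.mean()-223)<12 and abs(ys.mean()-215)<15:
        r=fitcyl(p,d["mask"],[.463,.216,.2]); print(r.x.round(4),r.fun)
        cv2.imwrite("pics/bm.png",d["mask"]*255)
# post tops & plate by hand (view px/1.5)
print("posts",onplane(p,np.array([[324,363],[366,352]])/1.5,.074).round(4).tolist())
print("plate",onplane(p,np.array([[284,272],[380,254],[399,345],[305,361]])/1.5,.004).round(4).tolist())
print("wood top",onplane(p,np.array([[297,285],[364,270]])/1.5,.04).round(4).tolist())
# rod
for nm in["rod1"]:
    q=load(nm); v=np.arange(113,150,3); 
    c=[(np.where(r)[0]) for r in []]
    uv=np.array([[253.5,113],[252.5,116],[252,119],[251.5,122],[251,125],[250,128],[249.5,131],[249,134],[248,137],[248,140],[247,143],[246.5,146],[246,149]])
    X=onplane(q,uv,.071); k=np.polyfit(X[:,0],X[:,1],1); print("handle yaw",np.arctan(k[0]),X[0],X[-1])
    e=np.array([[234.5,243,172],[0,0,0]])
    sh=np.array([[240,172],[238,178],[236,184],[234.2,190],[232.7,196],[231,202],[229.5,208],[228,214],[226.5,220]])
    Y=onplane(q,sh,.058); k2=np.polyfit(Y[:,0],Y[:,1],1); print("shaft",np.arctan(k2[0]),Y[0],Y[-1])
    xi=(k2[1]-k[1])/(k[0]-k2[0]); print("intersection",xi,np.polyval(k,xi))
    print("collar px",onplane(q,[[247,157]],.071),"tip",onplane(q,[[228.7,226.7]],.058))
E
python3 - <<'E'
import sys; sys.path.insert(0,'.')
from fit import *
q=load("rod1")
# rack ledge lips (view px/1.5): handle ledge lip tops, shaft ledge lip tops
E
```

```text
bush 0.94 222.0 215.0 1554
[0.472  0.245  0.2519] -0.9516308903694153
bush 0.93 135.0 195.0 1400
bush 0.74 207.0 293.0 1019
bush 0.68 313.0 236.0 1195
bush 0.68 333.0 145.0 1368
posts [[0.4419, 0.251, 0.074], [0.4526, 0.2176, 0.074]]
plate [[0.4953, 0.2948, 0.004], [0.5146, 0.2082, 0.004], [0.425, 0.1874, 0.004], [0.4052, 0.2781, 0.004]]
wood top [[0.4955, 0.2767, 0.04], [0.5101, 0.2213, 0.04]]
handle yaw -0.18013057272237074 [ 0.55476827 -0.01380998  0.071     ] [ 0.50829638 -0.00524518  0.071     ]
shaft -0.24722686908565467 [0.47302395 0.00273428 0.058     ] [0.39880709 0.02166925 0.058     ]
intersection 0.5017111752410418 -0.0038746999130641335
collar px [[ 0.49757054 -0.00680799  0.071     ]] tip [[0.38794422 0.01838294 0.058     ]][ WARN:0@3.250] global loadsave.cpp:1063 imwrite_ Unsupported depth image for selected encoder is fallbacked to CV_8U.
```

```bash
cat >> h.py <<'E'
def go(pos,rodyaw):
    "shift in tool axes (cm) and roll so that TCP at pos with tool y = -(rod x)"
    o=env.get_obs(); M=R.from_rotvec(o["tcp_rot"]).as_matrix()
    d=M.T@(np.array(pos)-o["tcp_pos"])*100
    t=-M[:,1]; cur=np.arctan2(t[1],t[0]); roll=-((rodyaw-cur+np.pi)%(2*np.pi)-np.pi)
    print("t",round(float(o["time"]),2),"tcp",np.round(o["tcp_pos"],4),"rodyaw now",round(cur,4),"F",np.round(o["force"],1),"w",round(float(o["gripper_width"]),4))
    print("rows:",d.round(2),"roll",round(roll,3))
E
python3 -c "
from h import *
go([.538,-.0107,.16],-.18)"
```

```text
t 3.6 tcp [0.5324 0.208  0.2162] rodyaw now 0.0271 F [-0.3  0.7  0.3] w 0.0856
rows: [21.87  0.04  5.66] roll 0.207
```

```bash
python3 -m handwheel '[[21.87,0.04,5.6,0.207],[21.87,0.04,5.6,0.207],[21.87,0.04,5.6,0.207],[21.87,0.04,5.6,0.207],[21.87,0.04,5.6,0.207]]';python3 -m handwheel '[[0,0,0,0],[0,0,0,0],[0,0,0,0]]'
python3 - <<'E'
from h import *
go([.538,-.0107,.039],-.18)
p=save("rod2"); print(find(p,"rod_grip"),find(p,"rod_neck"),find(p,"rod")); cv2.imwrite("pics/w3.png",cv2.resize(p["color"],(768,576)))
E
```

```text
time: 4.1
tcp_pos: [0.5368, -0.0167, 0.1593]
tcp_rot: [2.003, -2.416, 0.004]
force: [-0.6, -0.5, -0.5]
gripper_width: 0.0856
time: 4.4
tcp_pos: [0.5383, -0.0065, 0.1609]
tcp_rot: [-2.018, 2.405, -0.001]
force: [1.0, 0.1, -0.3]
gripper_width: 0.0856
t 4.4 tcp [ 0.5383 -0.0065  0.1609] rodyaw now -0.1745 F [ 1.   0.1 -0.3] w 0.0856
rows: [ 0.43 -0.02 12.19] roll 0.006
[] [(0.61, [0.5328, -0.0055, 0.0678])] []
```

View pics/w3.png

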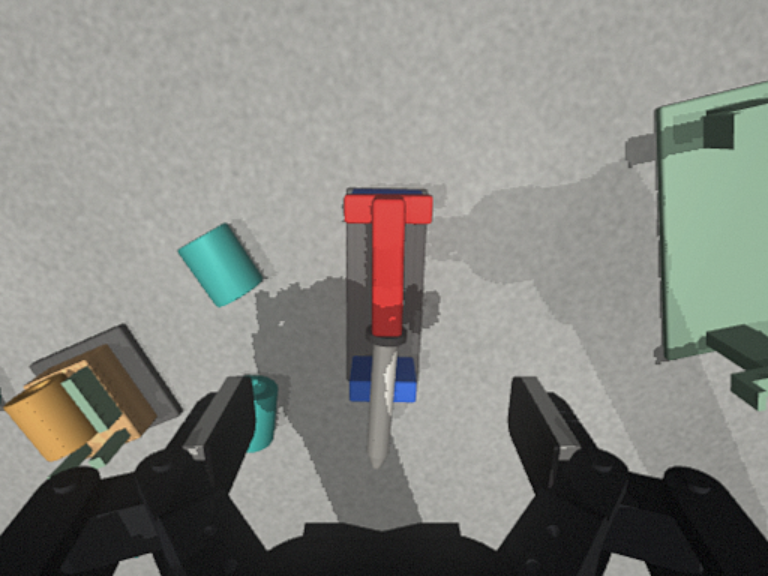

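```bash
python3 - <<'E'
from h import *
p=load("rod2"); hsv=cv2.cvtColor(p["color"],cv2.COLOR_BGR2HSV)
red=((hsv[...,0]<6)|(hsv[...,0]>174))&(hsv[...,1]>150)&(hsv[...,2]>50)
uv=[]
for v in range(150,218,4):
    u=np.where(red[v,225:300])[0]+225; uv.append((u.min()/2+u.max()/2,v))
X=onplane(p,uv,.071); k=np.polyfit(X[:,0],X[:,1],1); print("yaw",np.arctan(k[0]),np.polyval(k,.538),uv[0],uv[-1])
v0=[v for v in range(200,235) if red[v,258]][-1]; print("handle end",v0,onplane(p,[[258.3,v0+.5]],.071))
a,b=onplane(p,np.array([[383.5,352],[377,464]])/1.5,.058); print("shaft",a,b,np.arctan2(a[1]-b[1],a[0]-b[0]))
for v in(238,250,270,285,295): print(v,hsv[v,240:272,2].tolist())
E
```

```text
yaw -0.18217426531876577 -0.010269621759764577 (np.float64(258.5), 150) (np.float64(257.5), 214)
handle end 223 [[ 0.49823361 -0.00382411  0.071     ]]
shaft [0.48011856 0.00189172 0.058     ] [0.38720265 0.02313466 0.058     ] -0.22476246180287499
238 [70, 75, 76, 73, 75, 75, 75, 69, 80, 116, 127, 133, 139, 148, 152, 151, 149, 150, 147, 143, 133, 160, 192, 164, 111, 77, 87, 85, 90, 89, 86, 89]
250 [75, 75, 76, 74, 73, 76, 74, 84, 114, 124, 132, 140, 146, 154, 149, 156, 203, 231, 225, 212, 199, 184, 162, 112, 85, 92, 91, 89, 92, 94, 90, 93]
270 [113, 113, 110, 113, 112, 108, 103, 113, 127, 135, 140, 152, 151, 153, 148, 147, 143, 144, 174, 194, 169, 136, 135, 151, 153, 156, 156, 161, 160, 156, 150, 161]
285 [110, 111, 111, 116, 108, 105, 110, 127, 133, 142, 149, 150, 149, 150, 148, 145, 139, 130, 121, 99, 130, 178, 171, 169, 171, 175, 180, 172, 168, 168, 171, 173]
295 [118, 114, 110, 112, 107, 109, 123, 134, 141, 149, 152, 154, 148, 147, 147, 136, 133, 123, 111, 92, 94, 111, 140, 177, 166, 166, 171, 166, 169, 167, 169, 167]
```

```bash
python3 -m handwheel '[[0.45,0,4,0.007],[0.45,0,8,0.007],[0.45,0,10.5,0.007],[0.45,0,12.1,0.007],[0.45,0,12.1,0.007]]' 4.5;python3 -m handwheel '[[0,0,0,0],[0,0,0,0],[0,0,0,0]]'; python3 -m handwheel '[[0,0,0,0],[0,0,0,0],[0,0,0,0],[0,0,0,0],[0,0,0,0]]' 0.5;  python3 -m handwheel '[[0,0,0,0],[0,0,0,0],[0,0,0,0]]'
```

```text
time: 5.1
tcp_pos: [0.5351, -0.0112, 0.0369]
tcp_rot: [2.01, -2.411, -0.006]
force: [-0.5, 0.5, -0.1]
gripper_width: 0.045
time: 5.4
tcp_pos: [0.5388, -0.0118, 0.0407]
tcp_rot: [-2.009, 2.412, -0.004]
force: [-0.2, 0.8, -0.4]
gripper_width: 0.0451
time: 5.9
tcp_pos: [0.537, -0.0119, 0.0389]
tcp_rot: [2.01, -2.414, -0.0]
force: [-0.2, 0.4, 0.9]
gripper_width: 0.0048
time: 6.2
tcp_pos: [0.537, -0.0119, 0.0389]
tcp_rot: [2.01, -2.414, -0.0]
force: [0.5, 0.2, 0.4]
gripper_width: 0.005
```

The fingers closed to 5 mm, so there is nothing in the grip. I'll look.

```bash
python3 - <<'E'
from h import *
go([.538,-.0107,.039],-.18)
p=save("g1"); s=env.capture("side"); c=env.capture("scene")
u=proj(s,[[.537,-.012,.05]])[0].astype(int); v=proj(c,[[.537,-.012,.05]])[0].astype(int); print(u,v)
f=lambda im,q:cv2.resize(im[max(q[1]-50,0):q[1]+50,q[0]-65:q[0]+65],(390,300),interpolation=cv2.INTER_CUBIC)
top=np.hstack([f(s["color"],u),f(c["color"],v)])
bot=cv2.resize(p["color"],(390,292)); bot=np.hstack([bot,np.zeros_like(bot)])
cv2.imwrite("pics/g1.png",np.vstack([top,bot]))
E
```

```text
t 6.2 tcp [ 0.537  -0.0119  0.0389] rodyaw now -0.1822 F [0.5 0.2 0.4] w 0.005
rows: [-0.13 -0.07 -0.01] roll -0.002
[243 219] [215 236]
```

View pics/g1.png

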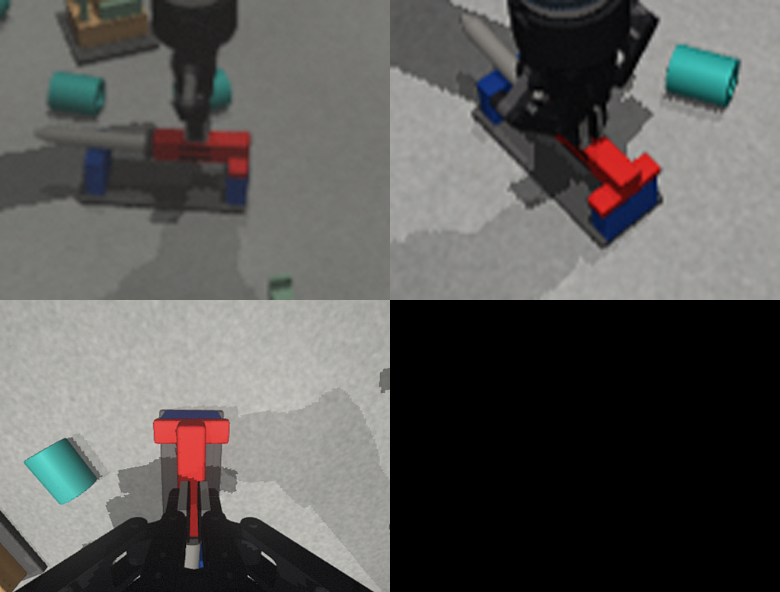

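```bash
python3 - <<'E'
from h import *
p=load("g1"); s=env.capture("side")
a=cv2.resize(p["color"][140:384,180:330],(369,600),interpolation=cv2.INTER_CUBIC)
b=cv2.resize(s["color"][165:265,205:275],(420,600),interpolation=cv2.INTER_CUBIC)
cv2.imwrite("pics/g2.png",np.hstack([a,b]))
for z in(.039,.058,.071): print(z,proj(p,[[.537,-.0119,z]]),proj(s,[[.537,-.0119,z]]))
E
```

```text
0.039 [[253.86813697 226.32679649]] [[243.54839323 222.62092906]]
0.058 [[253.87157579 240.25064704]] [[243.4179728  217.67761619]]
0.071 [[253.87436083 251.52735739]] [[243.32741266 214.24512372]]
```

View pics/g2.png

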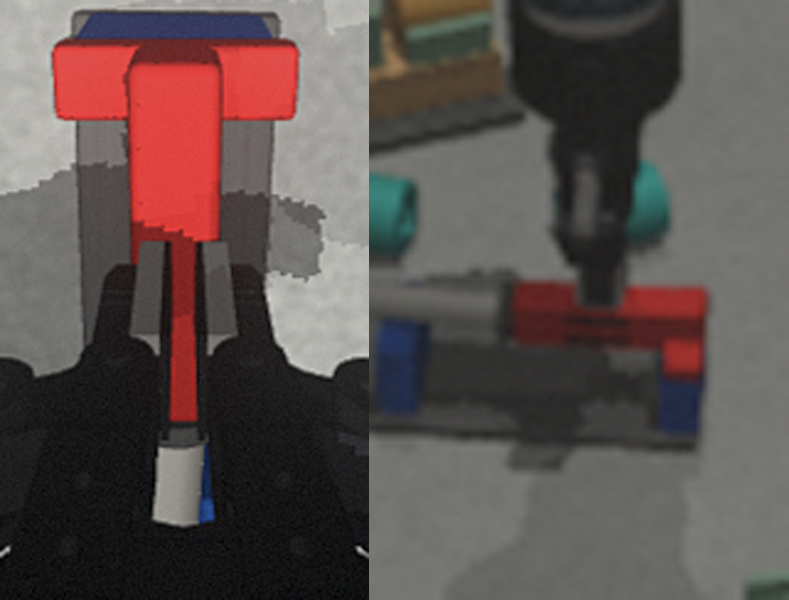

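The pads stand about 7 mm apart over the handle, not around it, and no force shows. I'll lift a little and see whether the rod follows.

```bash
python3 -m handwheel '[[0,0,-0.5,0],[0,0,-1,0],[0,0,-1.5,0],[0,0,-1.5,0]]'
python3 - <<'E'
from h import *
go([.538,-.0107,.039],-.18)
p=save("g3"); s=save("g3s","side")
a=cv2.resize(p["color"][100:384,160:350],(401,600),interpolation=cv2.INTER_CUBIC)
b=cv2.resize(s["color"][165:265,205:271],(396,600),interpolation=cv2.INTER_CUBIC)
cv2.imwrite("pics/g3.png",np.hstack([a,b]))
q=load("g1"); 
for n,im in(("g1",q),("g3",p)):
    hsv=cv2.cvtColor(im["color"],cv2.COLOR_BGR2HSV); red=((hsv[...,0]<6)|(hsv[...,0]>174))&(hsv[...,1]>150)&(hsv[...,2]>50)
    ys,xs=np.where(red); v=ys.min()+15; u=np.where(red[v])[0]; print(n,"foot top row",ys.min(),"foot width",u.max()-u.min())
E
```

```text
time: 6.8
tcp_pos: [0.5382, -0.0118, 0.0552]
tcp_rot: [-2.009, 2.413, -0.003]
force: [-0.1, -0.4, 0.2]
gripper_width: 0.0048
t 6.8 tcp [ 0.5382 -0.0118  0.0552] rodyaw now -0.1822 F [-0.1 -0.4  0.2] w 0.0048
rows: [-0.11  0.04  1.62] roll -0.002
g1 foot top row 156 foot width 98
g3 foot top row 152 foot width 89
```

View pics/g3.png

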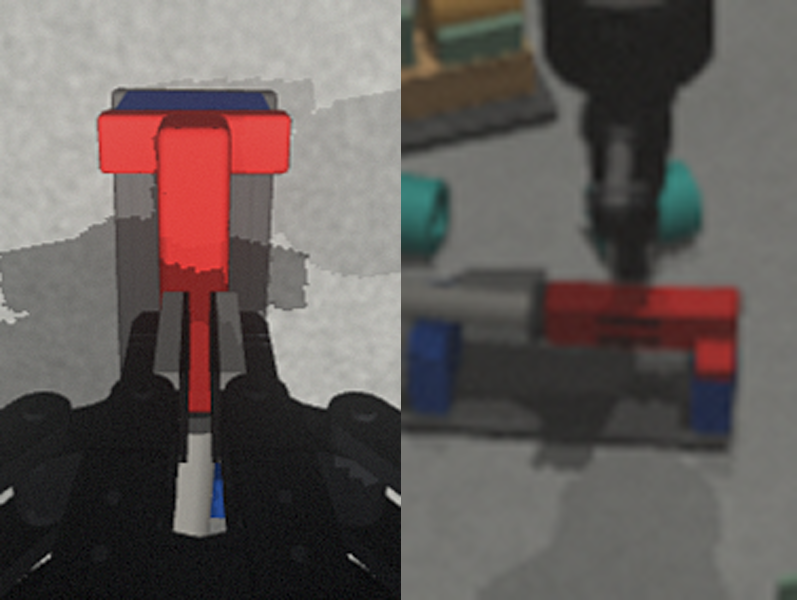

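The rod did not follow, and the geometry from both cameras puts the fingertips about 30 mm higher than the reported TCP implies. So the grip was too high. I'll open, go down further with the force watched, and check before closing.

```bash
python3 -m handwheel '[[0,0,0,0],[0,0,0,0],[0,0,0,0],[0,0,0,0]]' 4.5; python3 -m handwheel '[[0,0,1,0],[0,0,2,0],[0,0,3,0],[0,0,3.5,0],[0,0,3.5,0]]'; python3 -m handwheel '[[0,0,0.3,0],[0,0,0.3,0],[0,0,0.3,0]]'
python3 - <<'E'
from h import *
p=save("g4"); s=save("g4s","side"); o=env.get_obs(); print(o["tcp_pos"],o["force"])
a=cv2.resize(p["color"][140:384,170:340],(418,600),interpolation=cv2.INTER_CUBIC)
b=cv2.resize(s["color"][180:250,220:265],(380,600),interpolation=cv2.INTER_CUBIC)
cv2.imwrite("pics/g4.png",np.hstack([a,b]))
E
```

```text
time: 7.3
tcp_pos: [0.5369, -0.0119, 0.0538]
tcp_rot: [2.01, -2.414, -0.0]
force: [-0.4, -0.6, 0.5]
gripper_width: 0.045
time: 7.8
tcp_pos: [0.5357, -0.0118, 0.0174]
tcp_rot: [2.009, -2.413, -0.003]
force: [-0.5, -0.2, 0.6]
gripper_width: 0.0451
time: 8.1
tcp_pos: [0.5374, -0.0118, 0.0162]
tcp_rot: [-2.01, 2.414, -0.001]
force: [-0.4, 0.6, 0.3]
gripper_width: 0.0452
[ 0.53744816 -0.01189343  0.01633502] [ 0.22525988  0.31097688 -0.97994776]
```

View pics/g4.png

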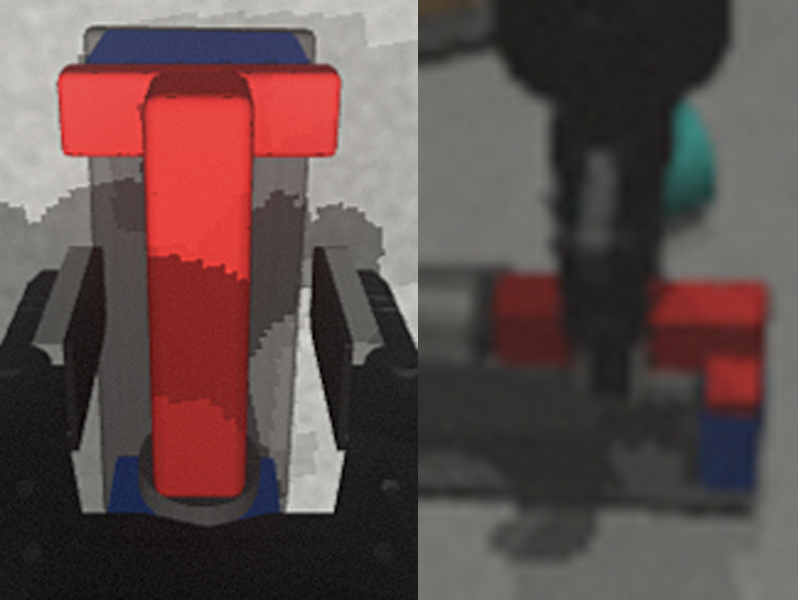

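The handle is now between the pads, and the tips show just below it in the side view. Closing.

```bash
python3 -m handwheel '[[0,0,0,0],[0,0,0,0],[0,0,0,0],[0,0,0,0],[0,0,0,0]]' 0.5; python3 -m handwheel '[[0,0,0,0],[0,0,0,0]]';  python3 -m handwheel '[[0,0,-0.3,0],[0,0,-0.6,0],[0,0,-1,0],[0,0,-1.5,0],[0,0,-1.5,0]]'
python3 -c "
from h import *
go([.537,-.0119,.1],-.1822)"
```

```text
time: 8.7
tcp_pos: [0.5376, -0.0118, 0.0165]
tcp_rot: [-2.01, 2.414, -0.001]
force: [-0.7, -0.3, 5.3]
gripper_width: 0.0188
time: 8.9
tcp_pos: [0.5376, -0.0118, 0.0164]
tcp_rot: [-2.01, 2.414, -0.001]
force: [-0.3, 0.1, 4.9]
gripper_width: 0.0188
time: 9.4
tcp_pos: [0.5377, -0.0119, 0.0316]
tcp_rot: [-2.01, 2.414, -0.001]
force: [0.3, 0.2, -1.1]
gripper_width: 0.019
t 9.4 tcp [ 0.5377 -0.0119  0.0316] rodyaw now -0.1822 F [ 0.3  0.2 -1.1] w 0.019
rows: [ 0.01  0.06 -6.84] roll 0.0
```

The rod is gripped (19 mm) and lifted. Next I'll cross-check the bush pose from other views and work out the rack pose and the shaft bend.

```bash
python3 - <<'E'
from fit import *
q=load("rod2")
k=np.polyfit(*onplane(q,[[258.5,150],[258,182],[257.5,214]],.071)[:,:2].T,1)
m=np.polyfit(*onplane(q,[[256.3,238],[255.2,250],[254.5,270],[253,285],[251.8,295]],.058)[:,:2].T,1)
print("handle",np.arctan(k[0]),"shaft",np.arctan(m[0]),"bend",np.arctan(m[0])-np.arctan(k[0]))
for cam in("scene","side"):
    p=env.capture(cam)
    for d in env.trace("bush",p):
        ys,xs=np.where(d["mask"]); w=proj(p,[[.472,.245,.06]])[0]
        if np.hypot(xs.mean()-w[0],ys.mean()-w[1])<6:
            r=fitcyl(p,d["mask"],[.472,.245,.24]); print(cam,d["confidence"],r.x.round(4),r.fun,len(xs))
p=load("rod1"); hs=cv2.cvtColor(p["color"],cv2.COLOR_BGR2HSV)
a=cv2.resize(p["color"][65:235,370:512],(500,600),interpolation=cv2.INTER_CUBIC)
b=cv2.resize(p["color"][125:210,35:140],(300,243),interpolation=cv2.INTER_CUBIC)
b=np.vstack([b,np.zeros((357,300,3),np.uint8)])
cv2.imwrite("pics/r.png",np.hstack([a,b]))
E
```

```text
handle -0.18501192237456363 shaft -0.2381940143619704 bend -0.05318209198740678
scene 0.52 [0.4718 0.2458 0.1791] -0.8556158542633057 316
side 0.75 [0.4715 0.2498 0.1036] -0.7627468109130859 164
```

View pics/r.png

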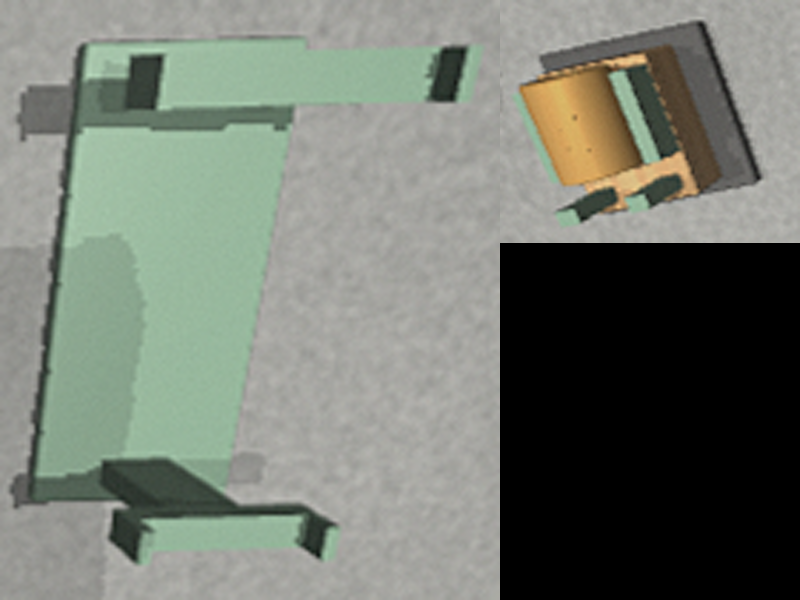

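Crop r.png shows the rack: handle-ledge lips at the top, left (163,81) and right (480,73), and shaft-ledge lips at the bottom, left (137,543) and right (337,542). I'll turn these into a rack pose.

```bash
python3 - <<'E'
from h import *
p=load("rod1"); f=lambda u,v:[370+u/3.521,65+v/3.529]
H=onplane(p,[f(163,81),f(480,73)],.087); S=onplane(p,[f(137,543),f(337,542)],.0915)
print(H.round(4).tolist(),np.linalg.norm(H[0]-H[1]),S.round(4).tolist(),np.linalg.norm(S[0]-S[1]))
h=H.mean(0)[:2]; s=S.mean(0)[:2]; d=h-s; print("len (0.170)",np.linalg.norm(d),"yaw",np.arctan2(d[1],d[0]),"yaw from lips",[np.arctan2(-(a[0]-a[1])[0],(a[0]-a[1])[1]) for a in(H,S)])
print("origin",s+d*91/170)
# saddle small crop: scale 300/105=2.857, offset (35,125)
g=lambda u,v:[35+(u-500)/2.857,125+v/2.857]
print("plate +x edge/right edge",onplane(p,[g(541,57),g(700,22),g(758,180)],.008).round(4).tolist())
print("posts tops",onplane(p,[g(568,214),g(640,200)],.074).round(4).tolist())
ax=onplane(p,[g(566,82),g(603,172)],.08); print("bush crest?",ax.round(4).tolist())
b=onplane(p,[g(602,67),g(641,160)],.06);c=onplane(p,[g(520,90),g(563,186)],.06);print("bush side edges",b.round(4).tolist(),c.round(4).tolist())
E
```

```text
[[0.5907, -0.2067, 0.087], [0.5964, -0.3132, 0.087]] 0.1066983316903684 [[0.423, -0.2292, 0.0915], [0.4257, -0.3064, 0.0915]] 0.07729153052734157
len (0.170) 0.1693368705885297 yaw 0.046399774040277744 yaw from lips [np.float64(0.053891905618852175), np.float64(0.03461472919619573)]
origin [ 0.51491762 -0.26360733]
plate +x edge/right edge [[0.4935, 0.2964, 0.008], [0.5146, 0.209, 0.008], [0.4274, 0.1881, 0.008]]
posts tops [[0.4299, 0.2532, 0.074], [0.4382, 0.2171, 0.074]]
bush crest? [[0.4966, 0.2383, 0.08], [0.454, 0.2288, 0.08]]
bush side edges [[0.4999, 0.233, 0.06], [0.454, 0.2216, 0.06]] [[0.4875, 0.2741, 0.06], [0.4392, 0.2625, 0.06]]
```

```bash
python3 -m handwheel '[[0,0,-2,0],[0,0,-5,0],[0,0,-8,0],[0,0,-8,0]]'; cat >> h.py <<'E'
BETA=-.053
def rodgo(s,z=.060,lat=0.,yaw=.237,c=(.472,.245)):
    "pose with shaft on bush axis, rod origin s ahead of the bush centre; lat shifts along bush y"
    d=np.array([np.cos(yaw),np.sin(yaw)]); n=np.array([-d[1],d[0]]); psi=yaw-BETA
    O=np.array(c)+s*d+lat*n; T=O+.040*np.array([np.cos(psi),np.sin(psi)])
    go([*T,z-.0416],psi)
E
python3 -c "
from h import *
rodgo(.165,.155)"
```

```text
time: 10.0
tcp_pos: [0.5412, -0.0114, 0.1153]
tcp_rot: [-2.006, 2.409, -0.01]
force: [1.0, 0.9, -1.9]
gripper_width: 0.0186
t 10.0 tcp [ 0.5412 -0.0114  0.1153] rodyaw now -0.182 F [ 1.   0.9 -1.9] w 0.0186
rows: [-32.5   -7.18   0.3 ] roll -0.472
```

```bash
python3 -m handwheel '[[-4,-0.9,0,-0.1],[-8,-1.8,0,-0.2],[-12,-2.7,0,-0.3],[-16,-3.6,0,-0.4],[-20,-4.4,0,-0.47]]';python3 -c "
from h import *
rodgo(.165,.155)"
```

```text
time: 10.5
tcp_pos: [0.6163, 0.1776, 0.1091]
tcp_rot: [2.518, -1.875, -0.002]
force: [1.0, -0.7, -2.5]
gripper_width: 0.0191
t 10.5 tcp [0.6163 0.1776 0.1091] rodyaw now 0.2907 F [ 1.  -0.7 -2.5] w 0.0191
rows: [-9.71 -8.59 -0.45] roll 0.001
```

```bash
python3 -m handwheel '[[-3,-2.8,0,0],[-6,-5.6,0,0],[-9,-8,0,0],[-9,-8,0,0],[-9,-8,0,0]]';python3 -m handwheel '[[0,0,0,0],[0,0,0,0],[0,0,0,0]]';python3 -c "
from h import *
rodgo(.165,.062)"
```

```text
time: 11.0
tcp_pos: [0.666, 0.2876, 0.1087]
tcp_rot: [2.518, -1.874, -0.004]
force: [-0.6, -1.1, -2.9]
gripper_width: 0.0188
time: 11.3
tcp_pos: [0.6681, 0.2836, 0.1107]
tcp_rot: [2.514, -1.882, 0.001]
force: [-0.3, -0.7, -2.8]
gripper_width: 0.0185
t 11.3 tcp [0.6681 0.2836 0.1107] rodyaw now 0.2855 F [-0.3 -0.7 -2.8] w 0.0185
rows: [-1.05 -0.58  9.03] roll -0.004
```

```bash
python3 -m handwheel '[[-1.05,-0.58,2,-0.004],[-1.05,-0.58,4.5,-0.004],[-1.05,-0.58,7,-0.004],[-1.05,-0.58,9.1,-0.004],[-1.05,-0.58,9.1,-0.004]]';python3 -m handwheel '[[0,0,0,0],[0,0,0,0],[0,0,0,0],[0,0,0,0]]'
python3 - <<'E'
from h import *
rodgo(.165,.060)
p=save("i1s","side"); q=save("i1c","scene"); w=save("i1w")
u=proj(p,[[.54,.26,.06]])[0].astype(int); v=proj(q,[[.54,.26,.06]])[0].astype(int); print(u,v,p["K"][0,0])
f=lambda im,q,a,b,W,H:cv2.resize(im[q[1]-b:q[1]+b,q[0]-a:q[0]+a],(W,H),interpolation=cv2.INTER_CUBIC)
A=f(p["color"],u,50,37,400,296); B=f(q["color"],v,50,37,400,296); C=cv2.resize(w["color"],(400,300))
cv2.imwrite("pics/i1.png",np.vstack([np.hstack([A,B]),np.hstack([C,np.zeros_like(C)])]))
E
```

```text
time: 11.8
tcp_pos: [0.6675, 0.2945, 0.0154]
tcp_rot: [2.514, -1.871, -0.004]
force: [0.5, -0.9, -2.9]
gripper_width: 0.0188
time: 12.2
tcp_pos: [0.6713, 0.2982, 0.0216]
tcp_rot: [-2.519, 1.874, -0.002]
force: [-0.0, -0.4, -1.4]
gripper_width: 0.0189
t 12.2 tcp [0.6713 0.2982 0.0216] rodyaw now 0.2917 F [-0.  -0.4 -1.4] w 0.0189
rows: [0.27 0.14 0.32] roll 0.002
[237 160] [285 159] 488.60799373787
```

View pics/i1.png

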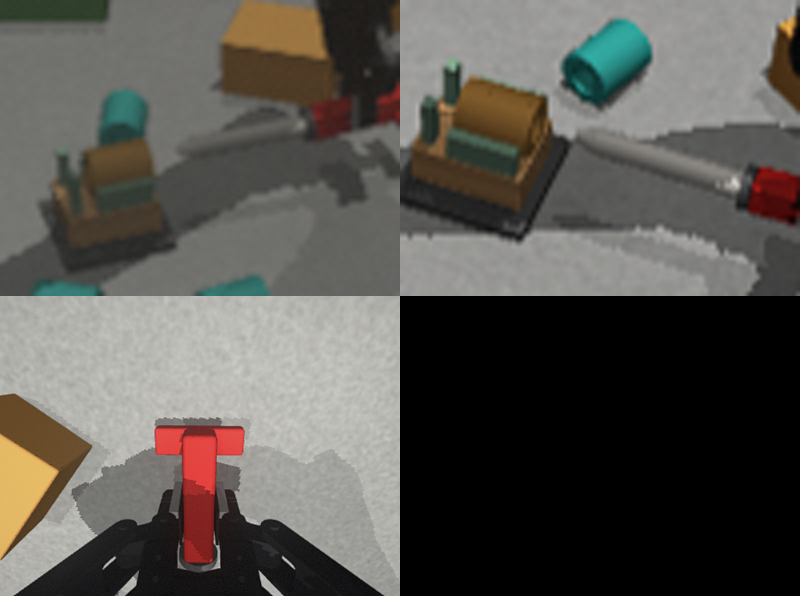

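```bash
python3 - <<'E'
from h import *
p=load("i1s");q=load("i1c"); a=lambda u,v:(237-50+u/4,160-37+v/4); b=lambda u,v:(285-50+(u-400)/4,159-37+v/4)
def tri(x,y):
    P=[im["K"]@np.linalg.inv(im["extrinsics"])[:3] for im in(p,q)]
    X=cv2.triangulatePoints(P[0],P[1],np.array(x,float).reshape(2,1),np.array(y,float).reshape(2,1)); return (X[:3]/X[3]).ravel()
print("tip",tri(a(178,151),b(579,134)).round(4),"collar end",tri(a(303,124),b(741,182)).round(4))
o=env.get_obs(); psi=.2917; yaw=psi+BETA; O=o["tcp_pos"]-.04*np.array([np.cos(psi),np.sin(psi),0]); O[2]=o["tcp_pos"][2]+.0416
t=O-.114*np.array([np.cos(yaw),np.sin(yaw),0]); c=O-.006*np.array([np.cos(yaw),np.sin(yaw),0])
print("pred O",O.round(4),"tip",t.round(4),"px side",(proj(p,[t,c])-[187,123])*4,"scene",(proj(q,[t,c])-[235,122])*4+[400,0])
f=np.array([.472,.245,.06])+.025*np.array([.972,.235,0])
print("bush face px side",(proj(p,[f])-[187,123])*4,"scene",(proj(q,[f])-[235,122])*4+[400,0])
E
```

```text
tip [0.5211 0.2615 0.0595] collar end [0.6248 0.2824 0.0642]
pred O [0.6323 0.2862 0.0622] tip [0.5216 0.2593 0.0622] px side [[178.57468047 149.57966615]
 [304.16067913 123.37762732]] scene [[578.06333363 133.68477903]
 [745.33769344 184.51805987]]
bush face px side [[147.93260471 159.93230008]] scene [[536.71273624 126.38602218]]
```

The model prediction and the triangulated tip agree within about 2 mm. I'll correct and begin inserting, watching the forces.

```bash
python3 -m handwheel '[[0.27,0.14,0.3,0],[0.27,0.14,0.3,0],[0.27,0.14,0.3,0]]';python3 -m handwheel '[[0,0,0,0],[0,0,0,0],[0,0,0,0]]'
python3 -c "
from h import *
rodgo(.165);rodgo(.140);rodgo(.130)"
```

```text
time: 12.65
tcp_pos: [0.6696, 0.2939, 0.0165]
tcp_rot: [2.52, -1.875, -0.0]
force: [0.1, 0.5, -2.8]
gripper_width: 0.0187
time: 12.95
tcp_pos: [0.6698, 0.2948, 0.017]
tcp_rot: [-2.521, 1.875, 0.0]
force: [0.1, -0.8, -2.0]
gripper_width: 0.0188
t 12.95 tcp [0.6698 0.2948 0.017 ] rodyaw now 0.2919 F [ 0.1 -0.8 -2. ] w 0.0188
rows: [-0.01 -0.1  -0.14] roll 0.002
t 12.95 tcp [0.6698 0.2948 0.017 ] rodyaw now 0.2919 F [ 0.1 -0.8 -2. ] w 0.0188
rows: [-0.15  2.39 -0.14] roll 0.002
t 12.95 tcp [0.6698 0.2948 0.017 ] rodyaw now 0.2919 F [ 0.1 -0.8 -2. ] w 0.0188
rows: [-0.21  3.39 -0.14] roll 0.002
```

```bash
python3 -m handwheel '[[-0.03,0.8,-0.1,0],[-0.07,1.6,-0.14,0],[-0.12,2.2,-0.14,0],[-0.15,2.6,-0.14,0],[-0.15,2.6,-0.14,0]]';python3 -m handwheel '[[0,0,0,0],[0,0,0,0]]';python3 -m handwheel '[[-0.015,0.25,0,0],[-0.03,0.5,0,0],[-0.03,0.5,0,0],[-0.03,0.5,0,0]]';python3 -m handwheel '[[-0.015,0.25,0,0],[-0.03,0.5,0,0],[-0.03,0.5,0,0],[-0.03,0.5,0,0]]'
python3 -c "
from h import *
rodgo(.128)"
```

```text
time: 13.45
tcp_pos: [0.6434, 0.2885, 0.0184]
tcp_rot: [2.521, -1.873, -0.0]
force: [0.0, 0.8, -2.3]
gripper_width: 0.0188
time: 13.65
tcp_pos: [0.6449, 0.2885, 0.0185]
tcp_rot: [-2.52, 1.875, -0.001]
force: [-0.9, -0.2, -2.0]
gripper_width: 0.0187
time: 14.05
tcp_pos: [0.6395, 0.2874, 0.0183]
tcp_rot: [-2.521, 1.875, 0.0]
force: [0.1, -0.9, -1.3]
gripper_width: 0.0185
time: 14.45
tcp_pos: [0.6346, 0.2862, 0.0184]
tcp_rot: [-2.521, 1.875, -0.0]
force: [1.2, 0.8, -1.9]
gripper_width: 0.0187
t 14.45 tcp [0.6346 0.2862 0.0184] rodyaw now 0.292 F [ 1.2  0.8 -1.9] w 0.0187
rows: [-0.02 -0.02 -0.  ] roll 0.002
```

```bash
for i in 1; do :; done; python3 -m handwheel '[[-0.012,0.2,0,0],[-0.024,0.4,0,0],[-0.024,0.4,0,0]]';python3 -m handwheel '[[-0.012,0.2,0,0],[-0.024,0.4,0,0],[-0.024,0.4,0,0]]';python3 -m handwheel '[[-0.012,0.2,0,0],[-0.024,0.4,0,0],[-0.024,0.4,0,0]]'
python3 -c "
from h import *
rodgo(.116); print(env.get_obs()['moment'])"
```

```text
time: 14.75
tcp_pos: [0.6303, 0.2853, 0.0183]
tcp_rot: [2.521, -1.874, -0.0]
force: [0.3, 0.4, -2.6]
gripper_width: 0.0185
time: 15.05
tcp_pos: [0.6264, 0.2843, 0.0183]
tcp_rot: [2.521, -1.874, -0.0]
force: [-0.4, 0.3, -2.5]
gripper_width: 0.0189
time: 15.35
tcp_pos: [0.6225, 0.2834, 0.0183]
tcp_rot: [2.521, -1.874, -0.0]
force: [-0.7, -0.6, -2.5]
gripper_width: 0.0188
t 15.35 tcp [0.6225 0.2834 0.0183] rodyaw now 0.2921 F [-0.7 -0.6 -2.5] w 0.0188
rows: [-0.01 -0.06 -0.01] roll 0.002
[ 0.00215555 -0.10091079 -0.00344973]
```

```bash
python3 -m handwheel '[[-0.012,0.2,0,0],[-0.024,0.4,0,0],[-0.036,0.6,0,0],[-0.036,0.6,0,0]]';python3 -m handwheel '[[-0.012,0.2,0,0],[-0.024,0.4,0,0],[-0.036,0.6,0,0],[-0.036,0.6,0,0]]'
python3 -c "
from h import *
rodgo(.104); print(env.get_obs()['moment'])"
```

```text
time: 15.75
tcp_pos: [0.6167, 0.282, 0.0183]
tcp_rot: [2.521, -1.874, -0.0]
force: [0.2, 0.3, -2.3]
gripper_width: 0.0189
time: 16.15
tcp_pos: [0.6108, 0.2807, 0.0183]
tcp_rot: [2.521, -1.874, -0.0]
force: [0.2, 0.0, -1.2]
gripper_width: 0.0187
t 16.15 tcp [0.6108 0.2807 0.0183] rodyaw now 0.2921 F [ 0.2  0.  -1.2] w 0.0187
rows: [ 0.   -0.07 -0.01] roll 0.002
[ 0.00962625 -0.14436746 -0.01531093]
```

```bash
python3 -m handwheel '[[-0.012,0.2,0,0],[-0.024,0.4,0,0],[-0.036,0.6,0,0],[-0.036,0.6,0,0]]';python3 -m handwheel '[[-0.012,0.2,0,0],[-0.024,0.4,0,0],[-0.036,0.6,0,0],[-0.036,0.6,0,0]]'
python3 -c "
from h import *
rodgo(.092); print(env.get_obs()['moment'])"
```

```text
time: 16.55
tcp_pos: [0.605, 0.2793, 0.0183]
tcp_rot: [2.521, -1.874, -0.0]
force: [0.4, 0.1, -3.3]
gripper_width: 0.0186
time: 16.95
tcp_pos: [0.5991, 0.2779, 0.0183]
tcp_rot: [2.521, -1.874, -0.0]
force: [-0.5, -0.0, -2.4]
gripper_width: 0.0186
t 16.95 tcp [0.5991 0.2779 0.0183] rodyaw now 0.2921 F [-0.5 -0.  -2.4] w 0.0186
rows: [ 0.01 -0.07 -0.01] roll 0.002
[ 0.08446566 -0.09608476  0.00296271]
```

```bash
python3 -m handwheel '[[-0.012,0.2,0,0],[-0.024,0.4,0,0],[-0.036,0.6,0,0],[-0.048,0.8,0,0],[-0.048,0.8,0,0]]';python3 -m handwheel '[[-0.012,0.2,0,0],[-0.024,0.4,0,0],[-0.036,0.6,0,0],[-0.048,0.8,0,0],[-0.048,0.8,0,0]]'
python3 -c "
from h import *
rodgo(.076); print(env.get_obs()['moment'])"
```

```text
time: 17.45
tcp_pos: [0.5914, 0.276, 0.0183]
tcp_rot: [2.521, -1.874, -0.0]
force: [-0.2, -0.4, -1.4]
gripper_width: 0.0189
time: 17.95
tcp_pos: [0.5835, 0.2742, 0.0183]
tcp_rot: [2.521, -1.874, -0.0]
force: [-0.7, -0.6, -2.5]
gripper_width: 0.0187
t 17.95 tcp [0.5835 0.2742 0.0183] rodyaw now 0.2921 F [-0.7 -0.6 -2.5] w 0.0187
rows: [ 0.02 -0.07 -0.01] roll 0.002
[ 0.09763609 -0.0947376  -0.00424299]
```

```bash
python3 -m handwheel '[[-0.012,0.2,0,0],[-0.024,0.4,0,0],[-0.036,0.6,0,0],[-0.048,0.8,0,0],[-0.048,0.8,0,0]]';python3 -m handwheel '[[-0.012,0.2,0,0],[-0.024,0.4,0,0],[-0.036,0.6,0,0],[-0.048,0.8,0,0],[-0.048,0.8,0,0]]'
python3 - <<'E'
from h import *
rodgo(.045); print(env.get_obs()['moment'])
p=save("i2s","side"); q=save("i2c","scene")
u=proj(p,[[.5,.25,.06]])[0].astype(int); v=proj(q,[[.5,.25,.06]])[0].astype(int)
f=lambda im,q,a,b,W,H:cv2.resize(im[q[1]-b:q[1]+b,q[0]-a:q[0]+a],(W,H),interpolation=cv2.INTER_CUBIC)
cv2.imwrite("pics/i2.png",np.hstack([f(p["color"],u,40,40,400,400),f(q["color"],v,40,40,400,400)]))
E
```

```text
time: 18.45
tcp_pos: [0.5757, 0.2724, 0.0183]
tcp_rot: [2.521, -1.874, -0.0]
force: [0.3, 0.0, -1.4]
gripper_width: 0.0189
time: 18.95
tcp_pos: [0.5679, 0.2705, 0.0183]
tcp_rot: [2.521, -1.874, -0.0]
force: [-0.4, 0.0, -1.6]
gripper_width: 0.0189
t 18.95 tcp [0.5679 0.2705 0.0183] rodyaw now 0.2922 F [-0.4  0.  -1.6] w 0.0189
rows: [-0.06  1.43 -0.01] roll 0.002
[-0.04323025 -0.09725896 -0.07370309]
```

View pics/i2.png

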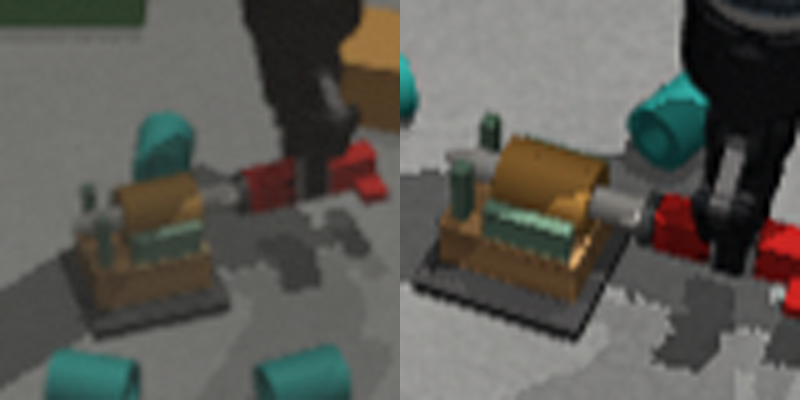

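The shaft passes through the bush and shows between the stop posts in both views. I'll finish the insertion to about 45 mm.

```bash
python3 -m handwheel '[[-0.012,0.2,0,0],[-0.024,0.4,0,0],[-0.036,0.6,0,0],[-0.048,0.8,0,0],[-0.048,0.8,0,0]]';python3 -m handwheel '[[-0.012,0.2,0,0],[-0.024,0.4,0,0],[-0.036,0.6,0,0],[-0.036,0.6,0,0],[-0.036,0.6,0,0]]'
python3 -c "
from h import *
rodgo(.045)
import numpy as np
print(env.get_obs()['moment'])"
```

```text
time: 19.55
tcp_pos: [0.5601, 0.2687, 0.0183]
tcp_rot: [2.521, -1.874, -0.0]
force: [0.4, 1.0, -2.0]
gripper_width: 0.019
time: 20.05
tcp_pos: [0.5547, 0.2674, 0.0184]
tcp_rot: [-2.521, 1.875, -0.0]
force: [-0.7, -0.6, -0.4]
gripper_width: 0.0187
t 20.05 tcp [0.5547 0.2674 0.0184] rodyaw now 0.2919 F [-0.7 -0.6 -0.4] w 0.0187
rows: [ 0.02  0.07 -0.  ] roll 0.002
[-0.07997367 -0.04821874  0.02398625]
```

```bash
python3 -m handwheel '[[0,0,-0.04,0],[0,0,-0.08,0],[0,0,-0.12,0],[0,0,-0.16,0],[0,0,-0.2,0]]';python3 -m handwheel '[[0,0,-0.05,0],[0,0,-0.1,0],[0,0,-0.15,0],[0,0,-0.2,0],[0,0,-0.25,0]]';python3 -m handwheel '[[0,0,-0.1,0],[0,0,-0.2,0],[0,0,-0.3,0],[0,0,-0.4,0],[0,0,-0.5,0]]'
python3 -c "
from h import *
rodgo(.045);
print(env.get_obs()['moment'])"
```

```text
time: 20.55
tcp_pos: [0.5545, 0.2674, 0.02]
tcp_rot: [-2.521, 1.875, 0.001]
force: [0.1, 0.4, -5.5]
gripper_width: 0.0184
time: 21.05
tcp_pos: [0.5545, 0.267, 0.0226]
tcp_rot: [2.52, -1.874, -0.0]
force: [-0.6, -0.1, -7.6]
gripper_width: 0.0189
time: 21.55
tcp_pos: [0.5548, 0.2673, 0.028]
tcp_rot: [2.521, -1.875, 0.0]
force: [-0.2, 0.7, -7.0]
gripper_width: 0.0189
t 21.55 tcp [0.5548 0.2673 0.028 ] rodyaw now 0.2918 F [-0.2  0.7 -7. ] w 0.0189
rows: [0.01 0.07 0.96] roll 0.002
[ 0.16053719 -0.41940262  0.01232244]
```

```bash
python3 -m handwheel '[[0,0,-0.2,0],[0,0,-0.5,0],[0,0,-0.9,0],[0,0,-1.4,0],[0,0,-2,0]]';python3 -m handwheel '[[0,0,-0.6,0],[0,0,-1.2,0],[0,0,-1.8,0],[0,0,-2.4,0],[0,0,-3,0]]';python3 -m handwheel '[[0,0,-0.6,0],[0,0,-1.2,0],[0,0,-1.8,0],[0,0,-2.3,0],[0,0,-2.6,0]]';python3 -m handwheel '[[0,0,0,0],[0,0,0,0],[0,0,0,0],[0,0,0,0]]'
python3 - <<'E'
from fit import *
rodgo(.045,.145)
c=(.5149,-.2636); print("to rack above:"); psi=.046; go([c[0]+.04*np.cos(psi),c[1]+.04*np.sin(psi),.105],psi)
p=env.capture("scene")
for d in env.trace("bush",p)[:6]:
    ys,xs=np.where(d["mask"]); print(d["confidence"],xs.mean(),ys.mean(),len(xs))
print("expected",proj(p,[[.472,.2452,.145],[.472,.245,.06]]))
E
```

```text
time: 22.05
tcp_pos: [0.5546, 0.2674, 0.0483]
tcp_rot: [2.521, -1.875, -0.0]
force: [0.4, -0.4, -6.4]
gripper_width: 0.0187
time: 22.55
tcp_pos: [0.5547, 0.2674, 0.0784]
tcp_rot: [-2.521, 1.875, -0.0]
force: [-0.2, 0.2, -7.4]
gripper_width: 0.0187
time: 23.05
tcp_pos: [0.555, 0.2676, 0.1046]
tcp_rot: [-2.52, 1.874, -0.001]
force: [0.7, -0.4, -6.8]
gripper_width: 0.019
time: 23.45
tcp_pos: [0.5544, 0.2672, 0.1034]
tcp_rot: [2.52, -1.874, -0.001]
force: [-0.3, 0.4, -5.8]
gripper_width: 0.0185
t 23.45 tcp [0.5544 0.2672 0.1034] rodyaw now 0.2919 F [-0.3  0.4 -5.8] w 0.0185
rows: [0.01 0.04 0.  ] roll 0.002
to rack above:
t 23.45 tcp [0.5544 0.2672 0.1034] rodyaw now 0.2919 F [-0.3  0.4 -5.8] w 0.0185
rows: [50.67 15.18 -0.14] roll 0.246
0.88 259.72934472934475 126.99145299145299 351
0.62 253.1453488372093 211.0377906976744 344
expected [[260.7117489  125.65950865]
 [259.8879248  150.7547773 ]]
```

```bash
python3 -m handwheel '[[0.5,0.15,0,0],[1.5,0.45,0,0],[3,0.9,0,0],[5,1.5,0,0],[7.5,2.25,0,0]]';python3 -m handwheel '[[2.5,0.75,0,0],[5,1.5,0,0],[7.5,2.25,0,0],[10,3,0,0],[12.5,3.75,0,0]]';python3 -m handwheel '[[2.5,0.75,0,0],[5,1.5,0,0],[7.5,2.25,0,0],[10,3,0,0],[12.5,3.75,0,0]]';python3 -m handwheel '[[2.5,0.75,0,0],[5,1.5,0,0],[7,2.1,0,0],[8.5,2.55,0,0],[9.5,2.85,0,0]]';python3 -m handwheel '[[0.5,0.15,0,0],[0.5,0.15,0,0.03],[0.5,0.15,0,0.07],[0.5,0.15,0,0.12],[0.5,0.15,0,0.17]]'
python3 -m handwheel '[[0,0,0,0.04],[0,0,0,0.06],[0,0,0,0.075],[0,0,0,0.075],[0,0,0,0.075]]'
python3 - <<'E'
from h import *
c=(.5149,-.2636); psi=.046; go([c[0]+.04*np.cos(psi),c[1]+.04*np.sin(psi),.088-.0416],psi)
E
```

```text
time: 24.05
tcp_pos: [0.5546, 0.1877, 0.104]
tcp_rot: [-2.521, 1.874, -0.0]
force: [1.1, 0.3, -7.8]
gripper_width: 0.0186
time: 24.55
tcp_pos: [0.5544, 0.0554, 0.1039]
tcp_rot: [2.518, -1.877, 0.001]
force: [1.1, 0.2, -6.3]
gripper_width: 0.0186
time: 25.05
tcp_pos: [0.554, -0.0748, 0.1039]
tcp_rot: [2.518, -1.877, 0.0]
force: [0.7, -0.5, -6.9]
gripper_width: 0.0187
time: 25.55
tcp_pos: [0.554, -0.174, 0.1037]
tcp_rot: [2.517, -1.879, -0.0]
force: [-0.1, 0.1, -5.9]
gripper_width: 0.0188
time: 26.05
tcp_pos: [0.5552, -0.1738, 0.1039]
tcp_rot: [-2.352, 2.081, 0.001]
force: [0.2, 0.0, -5.9]
gripper_width: 0.0184
time: 26.55
tcp_pos: [0.555, -0.176, 0.1039]
tcp_rot: [-2.273, 2.168, 0.0]
force: [-0.2, -1.1, -6.8]
gripper_width: 0.019
t 26.55 tcp [ 0.555  -0.176   0.1039] rodyaw now 0.0475 F [-0.2 -1.1 -6.8] w 0.019
rows: [8.56 0.42 5.75] roll 0.001
```

```bash
python3 -m handwheel '[[0.5,0,0,0],[1.5,0.1,0,0],[3,0.2,0,0],[4.8,0.3,0,0],[6.3,0.4,0,0]]';python3 -m handwheel '[[1.2,0.02,0,0],[1.8,0.02,0,0],[2.2,0.02,0,0],[2.25,0.02,0,0],[2.25,0.02,0,0]]';python3 -m handwheel '[[0,0,0.6,0],[0,0,1.3,0],[0,0,2,0],[0,0,2.6,0],[0,0,3,0]]';python3 -m handwheel '[[0,0,0,0],[0,0,0,0],[0,0,0,0]]'
python3 - <<'E'
from h import *
c=(.5149,-.2636); psi=.046; go([c[0]+.04*np.cos(psi),c[1]+.04*np.sin(psi),.088-.0416],psi)
p=save("k1s","side"); w=save("k1w"); 
u=proj(p,[[.5,-.264,.08]])[0].astype(int); print(u)
A=cv2.resize(p["color"][u[1]-45:u[1]+45,u[0]-60:u[0]+60],(800,600),interpolation=cv2.INTER_CUBIC)
B=cv2.resize(w["color"][60:330,80:440],(800,600),interpolation=cv2.INTER_CUBIC)
cv2.imwrite("pics/k1.png",cv2.resize(np.vstack([A,B]),(400,600)))
E
```

```text
time: 27.05
tcp_pos: [0.5533, -0.2433, 0.1038]
tcp_rot: [2.269, -2.171, 0.001]
force: [0.5, 0.3, -6.4]
gripper_width: 0.0187
time: 27.55
tcp_pos: [0.5549, -0.2608, 0.1038]
tcp_rot: [-2.274, 2.167, 0.001]
force: [0.2, 0.7, -7.1]
gripper_width: 0.0188
time: 28.05
tcp_pos: [0.554, -0.2617, 0.0726]
tcp_rot: [2.273, -2.168, -0.003]
force: [0.4, -0.2, -6.9]
gripper_width: 0.0187
time: 28.35
tcp_pos: [0.5552, -0.2621, 0.0743]
tcp_rot: [-2.272, 2.169, -0.001]
force: [-0.1, -0.7, -7.6]
gripper_width: 0.019
t 28.35 tcp [ 0.5552 -0.2621  0.0743] rodyaw now 0.0468 F [-0.1 -0.7 -7.6] w 0.019
rows: [-0.04  0.03  2.79] roll 0.001
[236 283]
```

View pics/k1.png

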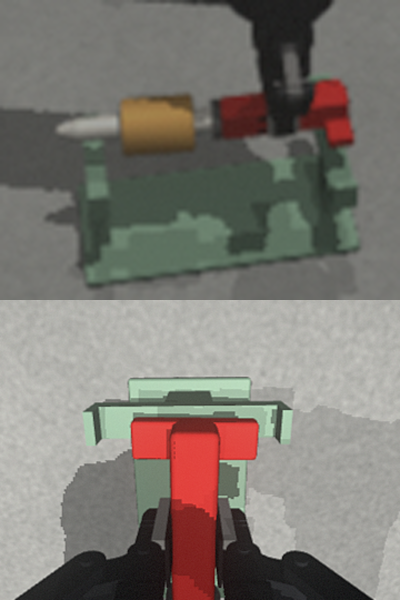

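The bush hangs mid-shaft with a gap to the collar, and the rod sits centred over the rack (handle at 195 against ledge centre at 188 in the wrist crop). I'll check the along-rack position numerically while lowering.

```bash
python3 -m handwheel '[[0,0,0.4,0],[0,0,0.9,0],[0,0,1.4,0],[0,0,1.8,0],[0,0,2.1,0]]';python3 -m handwheel '[[0,0,0.08,0],[0,0,0.16,0],[0,0,0.24,0],[0,0,0.3,0],[0,0,0.3,0]]'
python3 - <<'E'
from h import *
w=load("k1w"); g=lambda u,v:[80+u/1.1111,60+(v-300)/1.1111]
print("ledge far edge mid, lips",onplane(w,[g(190,402)],.075),onplane(w,[g(86,430),g(289,425)],.087),"foot far edge",onplane(w,[g(195,420)],.0743+.0416-.003))
c=np.array([.5149,-.2636]);d=np.array([np.cos(.046),np.sin(.046)]); print("pred ledge far",c+.088*d,"foot pred",[.5552-.04+.09,-.2621])
go([*(c+.04*d),.088-.0416],.046); print(env.get_obs()["moment"])
E
```

```text
time: 28.95
tcp_pos: [0.5543, -0.2618, 0.052]
tcp_rot: [2.273, -2.169, -0.002]
force: [-0.2, -0.1, -6.2]
gripper_width: 0.0188
time: 29.45
tcp_pos: [0.5548, -0.262, 0.0499]
tcp_rot: [-2.273, 2.169, -0.0]
force: [0.5, -0.1, -6.3]
gripper_width: 0.019
ledge far edge mid, lips [[ 0.60428585 -0.25834079  0.075     ]] [[ 0.58960595 -0.205391    0.087     ]
 [ 0.59712669 -0.30965026  0.087     ]] foot far edge [[ 0.6041477  -0.26081518  0.1129    ]]
pred ledge far [ 0.60280691 -0.25955343] foot pred [0.6052, -0.2621]
t 29.45 tcp [ 0.5548 -0.262   0.0499] rodyaw now 0.0468 F [ 0.5 -0.1 -6.3] w 0.019
rows: [-0.02 -0.01  0.35] roll 0.001
[-0.01500919 -0.43529316 -0.00422995]
```

Everything agrees. Lowering finely to contact.

```bash
python3 -m handwheel '[[0,0,0.05,0],[0,0,0.1,0],[0,0,0.15,0],[0,0,0.2,0],[0,0,0.2,0]]';python3 -m handwheel '[[0,0,0.03,0],[0,0,0.06,0],[0,0,0.06,0]]';python3 -m handwheel '[[0,0,0.03,0],[0,0,0.06,0],[0,0,0.06,0]]';python3 -c "
from h import *
print(env.get_obs()['moment'])"
```

```text
time: 29.95
tcp_pos: [0.5547, -0.262, 0.0478]
tcp_rot: [2.273, -2.169, -0.0]
force: [0.6, 0.2, -6.1]
gripper_width: 0.0188
time: 30.25
tcp_pos: [0.5548, -0.262, 0.0474]
tcp_rot: [2.273, -2.169, 0.0]
force: [-1.2, 0.6, -6.0]
gripper_width: 0.0188
time: 30.55
tcp_pos: [0.5548, -0.262, 0.0469]
tcp_rot: [2.273, -2.169, 0.0]
force: [0.1, -0.8, -3.7]
gripper_width: 0.0191
[ 0.0251139  -0.09688173  0.00956937]
```

```bash
python3 -m handwheel '[[0,0,0.02,0],[0,0,0.04,0],[0,0,0.04,0]]';python3 -c "
from h import *
print(env.get_obs()['moment'])";python3 -m handwheel '[[0,0,0.02,0],[0,0,0.03,0],[0,0,0.03,0]]';python3 -c "
from h import *
print(env.get_obs()['moment'])"
```

```text
time: 30.85
tcp_pos: [0.5548, -0.262, 0.0465]
tcp_rot: [2.273, -2.169, 0.0]
force: [-0.2, 0.2, -2.9]
gripper_width: 0.0186
[ 0.01478638  0.04624087 -0.03742687]
time: 31.15
tcp_pos: [0.5548, -0.262, 0.0465]
tcp_rot: [2.273, -2.169, 0.0]
force: [-1.3, 0.6, 1.6]
gripper_width: 0.0188
[ 0.17815454  0.31777273 -0.04308465]
```

```bash
python3 -m handwheel '[[0,0,0,0],[0,0,0,0],[0,0,0,0],[0,0,0,0]]' 4.5; python3 -m handwheel '[[0,0,-0.5,0],[0,0,-1.5,0],[0,0,-3,0],[0,0,-5,0],[0,0,-8,0]]'; python3 -m handwheel '[[0,0,-4,0],[0,0,-6,0],[0,0,-6,0],[0,0,-6,0]]'
python3 - <<'E'
from fit import *
def red(p):
    h=cv2.cvtColor(p["color"],cv2.COLOR_BGR2HSV); return ((h[...,0]<6)|(h[...,0]>174))&(h[...,1]>150)&(h[...,2]>50)
w=save("e1w"); s=save("e1s","side"); c=save("e1c","scene")
r=red(w); r[:, :150]=0; r[:,350:]=0
uv=[]
for v in range(100,330,3):
    u=np.where(r[v])[0]
    if len(u)>5 and np.ptp(u)<24: uv.append((u.min()/2+u.max()/2,v))
X=onplane(w,uv,.101); k=np.polyfit(X[:,0],X[:,1],1); print("handle yaw",np.arctan(k[0]),"ends",X[0],X[-1])
for nm,p in(("w",w),("s",s),("c",c)):
    e=proj(p,[[.4700,-.266,.087]])[0]
    for d in env.trace("bush",p):
        ys,xs=np.where(d["mask"])
        if np.hypot(xs.mean()-e[0],ys.mean()-e[1])<25:
            q=fitcyl(p,d["mask"],[.470,-.266,0.],z=.0865); print(nm,round(d["confidence"],2),q.x.round(4),round(q.fun,3))
for n,p in(("s",s),("c",c)):
    for t in("rod","valve","plug","carton"): print(n,t,find(p,t)[:1])
print(env.get_obs()["time"])
E
```

```text
time: 31.55
tcp_pos: [0.5551, -0.2622, 0.0462]
tcp_rot: [-2.273, 2.169, -0.001]
force: [0.1, 0.7, 0.6]
gripper_width: 0.0449
time: 32.05
tcp_pos: [0.5538, -0.2616, 0.1266]
tcp_rot: [2.273, -2.168, -0.003]
force: [0.2, 0.3, -1.1]
gripper_width: 0.045
time: 32.45
tcp_pos: [0.5552, -0.2621, 0.1874]
tcp_rot: [-2.273, 2.168, -0.003]
force: [-0.4, 0.8, -0.2]
gripper_width: 0.0449
handle yaw 0.03746687124227034 ends [ 0.58777912 -0.26107867  0.101     ] [ 0.51742246 -0.26389833  0.101     ]
w 0.72 [ 0.4683 -0.2639 -0.0194] -0.832
s 0.72 [ 0.468  -0.2649  0.0126] -0.938
c 0.78 [ 0.4784 -0.2599 -0.437 ] -0.247
s rod [(0.93, [0.5404, -0.2749, 0.0933])]
s valve [(0.79, [0.7895, 0.0863, 0.0285])]
s plug [(0.43, [0.7629, -0.124, 0.0126])]
s carton []
c rod [(0.87, [0.5682, -0.2666, 0.0999])]
c valve [(0.85, [0.7992, 0.0844, 0.0296])]
c plug [(0.84, [0.7627, -0.1245, 0.0172])]
c carton []
33.15
```

```bash
python3 - <<'E'
from h import *
for cam in("scene","side"):
    p=load({"scene":"e1c","side":"e1s"}[cam]); a=cv2.imread(f"pics/{cam}0.png"); u,v=proj(p,[[.63,.422,.03]])[0].astype(int)
    sl=(slice(max(v-25,0),v+25),slice(u-30,u+30)); d=np.abs(a[sl].astype(int)-p["color"][sl]).max(2); print(cam,u,v,"changed px",(d>40).sum())
    m=lambda im:[np.mean(t).round(2) for t in np.where((lambda h:(h[...,0]>10)&(h[...,0]<25)&(h[...,1]>130))(cv2.cvtColor(np.ascontiguousarray(im[sl]),cv2.COLOR_BGR2HSV)))]
    print(m(a),m(p["color"]))
p,q=env.capture("side"),load("e1s"); print("rod region change",(np.abs(p["color"].astype(int)-q["color"])[240:310,190:280].max(2)>25).sum())
E
```

```text
scene 347 145 changed px 0
[np.float64(20.84), np.float64(33.48)] [np.float64(20.84), np.float64(33.48)]
side 259 139 changed px 1687
[np.float64(15.66), np.float64(34.68)] [np.float64(7.31), np.float64(56.86)]
rod region change 2
```

```bash
python3 -c "
from cell import env
print(env.sign_off())"
```

```text
the job is handed in; nothing more can be done
None
```

The job is handed in after about 33 s of the 72 s allowed. The rod lies on both ledges of the green rack with the bush hanging free between them. `sign_off()` gave no verdict, so the results below are my own measurements.

**What I did:** I gripped the rod by its red handle and saw the shaft's bend in the wrist camera, about -0.05 rad. I threaded the shaft through the bush in steps of a few millimetres, with no noticeable contact force. I then lifted the bush out on the rod, carried it to the rack, lowered it until I felt light contact, released it and backed off.

**Last checks:**
- **Rod:** its origin is within about 3 mm of the seat point. Its yaw is 0.037 rad against the rack's 0.046.
- **Bush:** its centre is about 47 mm from the rod's origin. It is level with the shaft in the side and wrist views.
- **At rest:** two successive side pictures after release are practically identical.
- **Bystanders:** the carton is unchanged pixel for pixel in the scene view. The valve and the plug are where they were, within the detectors' accuracy.

**What failed or disagreed:**
- **First grasp:** it closed on nothing. The real fingertips sit about 30 mm higher than the stated TCP. I saw this in the pictures and gripped again lower down; the lift test showed the rod had stayed on its stand.
- **Final scene view:** the bush fit there was poor (overlap only 0.25). I relied on the wrist and side fits, which overlapped at 0.83 and 0.94.
- **Carton:** neither camera's detector found it at the end; in the side view the arm was in the way. Only the scene picture comparison supports it.

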